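# Cross-stack the corner brackets

## Robot

A 7-joint arm with a two-finger parallel gripper is mounted at the origin on the work surface; the furniture and walls round the work are solid. World frame = base frame: x ahead of the robot, y to its left, z up, the work surface at z = 0. Lengths are in mm, angles in rad, forces in N, time in s.
With the tool pointing down it reaches from about 400 to 900 mm from the base axis. Payload 5.5 kg.
Tool frame: the origin (TCP) lies at the very end of the fingers, on their centre line; the grasp point (between the pads) lies 19 mm behind it; z points along the fingers, y is the line along which they close (so a half turn about z gives the same grasp; the last joint's range is limited). The gripper opens to 85 mm and grips with 20 to 120 N. Pads are 22 mm wide; open, the fingers measure 114 mm over their backs; the gripper's body (76 mm by 85 mm) begins 54 mm behind the grasp point. The pads swing forward as they close: fully open they stand 13 mm farther back than shut.
Start: joints at [-1.07, 0.501, -0.427, 1.55, 0.221, 1.138, -0.21], TCP at [153.079, 631.717, 231.31] pointing down, gripper open.
Joint ranges: [-2.88, 2.88], [-0.31, 2.03], [-1.54, 1.56], [0.2, 2.42], [-1.41, 4.55], [0.19, 2.02], [-2.57, 2.57]. Speed limits (rad/s): [2.57, 2.57, 3.14, 3.14, 3.14, 3.14, 3.14].

## Interface

Orientations are given as a rotation vector (axis times angle).
In Python, from rig import arm, cams, get_state gives the robot as it stands (arm), with the cameras (cams) and the readings as plain functions.
- The arm moves only by the tool drive_effector, called after "Request:" by a JSON object that holds its "name" and its "arguments". Schema: {"type":"object","properties":{"ticks":{"type":"array","items":{"type":"object","properties":{"aperture":{"type":"number"},"tx":{"type":"number"},"ty":{"type":"number"},"tz":{"type":"number"},"twist":{"type":"number"}},"additionalProperties":false,"required":["aperture"]},"minItems":1,"maxItems":10},"clamp_n":{"type":"number"},"only":{"type":"string"},"quiet":{"type":"boolean"},"lines":{"type":"string"}},"required":["ticks"],"additionalProperties":false}. ticks is a list of rows, 1 to 10 of them, each an object with the fields aperture (the opening from 0.0 (shut) to 1.0 (fully open)), tx, ty, tz (the shift in shares of the most that a row can go, 1 being 62.5 mm), twist (a turn about the tool's z in units of 0.1 rad); a field left out counts as zero (the opening has to be given); each row shifts and turns the commanded pose from where the row before left it, along the tool's axes as they then stand; what a row does not reach is not made up. A row lasts 1/8 s, in which the tool goes at most 62.5 mm and 0.188 rad, less where a joint would pass 70% of its speed; a pose out of reach is approached as far as the arm can. The fingers move at their own pace and stop on an object; clamp_n is the grip in N (left out, the last holds). Time passes only in rows, so rows that do not move let the fingers close. The tool returns the time, the measured TCP pose, the force, the opening and the grip force at its end. only (a regular expression) keeps the lines of the reply that match it, lines (a string "A,B") keeps lines A to B, and quiet returns only ok. Input that does not fit is refused with a message, and nothing moves.
- get_state(): the state, without advancing time (a new reading comes with each control period).
- cams.snapshot(name): name is "side" or "top" or "wrist"; returns a dict with "frame" (400x640x3 uint8, blue, green, red), "fx", "fy", "cx", "cy" (pixels), "rvec" (rotation vector, rad) and "tvec" (3), from world to camera coordinates, as OpenCV has them. Camera axes: x right, y down, z forward; pixel columns grow to the right and rows downward; lengths in mm; the calibration is good to about 2 mm. The wrist camera is an equidistant fisheye: a pixel r from the principal point sees the ray r / f radians off the axis. A picture is of the moment at which its call begins. There is no depth.
- arm.hand_in(): hands the job in; it is judged then, once.
The state is a dict: "clock": time; "q": joint angles; "qd": joint speeds; "tau": joint torques, N m; "ee_pos": TCP position; "ee_rot": TCP orientation; "contact_force": force on the tool from outside, world axes, zero at the start; "ft_torque": the same for the moment, N m; "finger_gap": opening from 0.0 (shut) to 1.0 (fully open); "grasp_force": force on a finger pad.
Only numpy, scipy, OpenCV 4.12 (cv2) and the standard library are available. Lean on these libraries where they do the work, as an engineer would, in place of code of your own. Each camera call takes 0.05 s, during which the arm holds its last target. There are 200 camera calls.

## Task

Pile the two L-shaped wooden brackets from the sloping stand, one after the other, on the one lying on the bench, turning each by half a turn from the one under it so that the pile stays balanced: the first one's elbow goes over the open corner of the bottom bracket, the second one's elbow over the bottom bracket's elbow, with all outer edges flush in one square. Set them down gently, upper sides up, and leave the bottom bracket, the sanding block, the tape measure and the paint pot where they are.

Things in the scene. Friction and masses are not known exactly. Their poses are not given: they have to be found in the camera images.
- bracket_base: loose L of brown wood, 0.11 kg, 22 mm thick: a 105 mm square less a 63 mm square at one corner, so two arms 42 mm wide. Origin: centre of the 105 mm square, underside; z: upper side. Elbow at x = y = -52.5 mm; arms run from it along +x (centre line y = -31.5) and +y (centre line x = -31.5). Starts flat on the bench, upper side up: the bottom of the pile.
- bracket_base_elbow (a point): outer corner of the elbow of bracket_base, at its underside (x = y = -52.5 mm)
- bracket_base_open (a point): far corner of the 105 mm square of bracket_base, the missing corner, an empty point in the plane of its underside (x = y = +52.5 mm)
- bracket_a: loose L of brown wood, 0.11 kg, 22 mm thick: a 105 mm square less a 63 mm square at one corner, so two arms 42 mm wide. Origin: centre of the 105 mm square, underside; z: upper side. Elbow at x = y = -52.5 mm; arms run from it along +x (centre line y = -31.5) and +y (centre line x = -31.5). Starts as the upper of two on the stand, one arm along the lip, the other (its +x) pointing upslope.
- bracket_a_elbow (a point): outer corner of the elbow of bracket_a, at its underside (x = y = -52.5 mm)
- bracket_a_open (a point): far corner of the 105 mm square of bracket_a, the missing corner, an empty point in the plane of its underside (x = y = +52.5 mm)
- bracket_b: loose L of brown wood, 0.11 kg, 22 mm thick: a 105 mm square less a 63 mm square at one corner, so two arms 42 mm wide. Origin: centre of the 105 mm square, underside; z: upper side. Elbow at x = y = -52.5 mm; arms run from it along +x (centre line y = -31.5) and +y (centre line x = -31.5). Starts as the lower of two on the stand, one arm along the lip, the other (its +x) pointing upslope.
- bracket_b_elbow (a point): outer corner of the elbow of bracket_b, at its underside (x = y = -52.5 mm)
- bracket_b_open (a point): far corner of the 105 mm square of bracket_b, the missing corner, an empty point in the plane of its underside (x = y = +52.5 mm)
- stand: plywood stand fixed to the bench, 150 mm wide (y), 0.15 m deep, 0.12 m high at the back. Its board slopes up at 35 degrees to the stand's +x (away from the robot), 150 mm long, with a front lip 8 mm thick and 34 mm proud of the slope. Origin on the bench below its middle. Two brackets lie on it, one on the other, the same way round, resting against the lip
- stand_lip (a point): middle of the line where the sloping face meets the lip (stand frame: x -62 mm, z 34 mm)
- sanding_block: cork-brown sanding block, 60 x 112 x 36 mm, a bystander; origin centre of its underside
- tape_measure: yellow tape measure, 35 x 85 x 62 mm, a bystander; origin centre of its underside
- paint_pot_0: small paint pot with a white lid, 47 mm wide, 50 mm high, a bystander; origin centre of its underside

How it is judged:
By the outcome, as a careful person would: the job done as asked, in the order asked, and still so for the second after the job is handed in, with the robot touching nothing.
It also fails if it takes over 58 s, if anything falls off the work surface, if the arm or the gripper's body presses on something with over 40 N, if the wrist force passes 120 N, or if a joint passes its speed limit or range.

## Working session

There is one attempt and no reset: what is moved stays moved. The work goes in short steps, Python scripts to look and compute and a tool call to move; the robot and the scene stay as the last step left them, time stands still between calls to the robot, and variables do not carry over. Pictures are saved under pics/ and viewed, at most 10 in all, crops included, and the job is handed in when it is done.

```bash
ls; mkdir -p pics; python3 - <<'E'
from rig import arm, cams, get_state
import cv2,pickle
d={}
for n in("top","side","wrist"):
    s=cams.snapshot(n);d[n]=s;cv2.imwrite(f"pics/{n}0.png",s["frame"]);print(n,s["fx"],s["cx"],s["cy"],s["rvec"],s["tvec"])
pickle.dump(d,open("s0.pkl","wb"))
print(get_state())
E
```

```text
pics
rig.py
top 513.0406497746486 320.20650499475215 196.2945647107482 [ 2.17965713 -2.21870437  0.04205175] [ -33.46578723  492.7510413  1603.2597106 ]
side 446.9896192576917 321.54217423908005 193.76646463713882 [ 2.02264038 -0.56783068  0.32005699] [-478.14736228  184.85042558 1326.77022443]
wrist 309.70691628693146 317.2832814295234 199.36296712230865 [-2.27709734 -1.79321583 -0.26121428] [-649.02790665  -37.54355707  379.2737346 ]
{'clock': 0.15, 'q': array([-1.06983223,  0.50168424, -0.42683304,  1.55120723,  0.22076693,
        1.13827001, -0.21033269]), 'qd': array([-0.00180524, -0.00259338, -0.00089736, -0.00267177, -0.00082614,
       -0.00046149, -0.000902  ]), 'tau': array([-6.52794450e-03, -5.70043623e+01, -5.82506731e+00, -2.81285959e+01,
        1.07975790e-02,  7.80769478e-03, -2.10781400e-05]), 'ee_pos': array([152.9840914 , 631.1935499 , 230.46660842]), 'ee_rot': array([-3.72571062e-01, -3.11913316e+00,  2.35794374e-03]), 'contact_force': array([-0.85588412,  0.43869568, -0.32369019]), 'ft_torque': array([ 0.00305119, -0.01594204, -0.02021768]), 'grasp_force': 0.0, 'finger_gap': 0.9999470086931257}
```

View pics/top0.png

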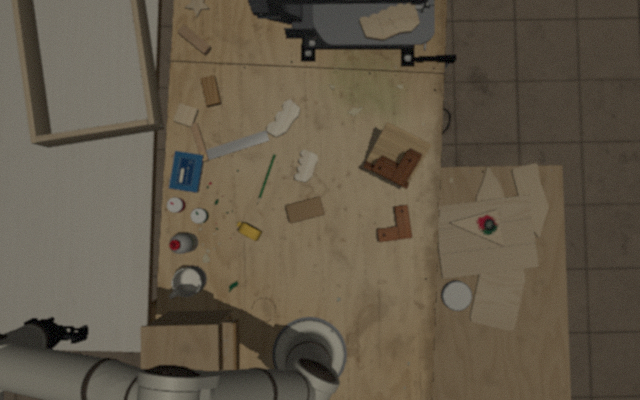

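View pics/side0.png

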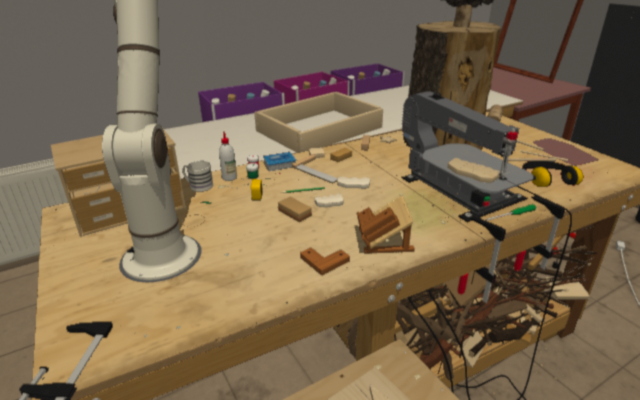

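```bash
cat > h.py <<'E'
import numpy as np,cv2,pickle
from scipy.spatial.transform import Rotation as R
def cam(s): return R.from_rotvec(np.ravel(s["rvec"])).as_matrix(),np.ravel(s["tvec"])
def proj(s,P,fish=False):
    M,t=cam(s);c=np.atleast_2d(P)@M.T+t
    if fish:
        r=np.hypot(c[:,0],c[:,1])+1e-9;th=np.arctan2(r,c[:,2]);u=c[:,:2]/r[:,None]*th[:,None]
    else: u=c[:,:2]/c[:,2:]
    return u*[s["fx"],s["fy"]]+[s["cx"],s["cy"]]
def back(s,px,z,fish=False):
    M,t=cam(s);u=(np.atleast_2d(px)-[s["cx"],s["cy"]])/[s["fx"],s["fy"]]
    if fish:
        th=np.linalg.norm(u,axis=1);d=np.c_[u/th[:,None]*np.sin(th)[:,None],np.cos(th)]
    else: d=np.c_[u,np.ones(len(u))]
    d=d@M;o=-M.T@t
    return o+d*((z-o[2])/d[:,2])[:,None]
L=np.array([[-52.5,-52.5],[52.5,-52.5],[52.5,-10.5],[-10.5,-10.5],[-10.5,52.5],[-52.5,52.5]])
E
python3 - <<'E'
from h import *
d=pickle.load(open("s0.pkl","rb"))
print(back(d["top"],[[397,225],[390,155],[305,209],[320,350]],22))
M,t=cam(d["wrist"]);T=R.from_rotvec([-3.72571062e-01, -3.11913316e+00,  2.35794374e-03]).as_matrix()
print("T",T.round(3));print("cam in tool",T.T@(-M.T@t-[153,631.2,230.5]));print((T.T@M.T).round(3))
tp=cv2.resize(d["top"]["frame"][110:255,350:440],None,fx=4,fy=4,interpolation=3)
sd=cv2.resize(d["side"]["frame"][195:285,290:425],None,fx=3,fy=3,interpolation=3)
o=np.zeros((580,770,3),np.uint8);o[:580,:360]=tp;o[:270,362:362+405]=sd
w=d["wrist"]["frame"];o[300:550,365:765]=cv2.resize(w,(400,250));cv2.imwrite("pics/m1.png",cv2.convertScaleAbs(o,alpha=1.5))
E
```

```text
[[ 397.91598384 -279.6546151    22.        ]
 [ 617.04939011 -262.97003623   22.        ]
 [ 452.78448084    5.87668981   22.        ]
 [  17.33890823  -33.2119311    22.        ]]
T [[-0.972  0.236 -0.   ]
 [ 0.236  0.972 -0.001]
 [ 0.    -0.002 -1.   ]]
cam in tool [  74.0252594     0.30407251 -141.68020809]
[[ 0.001 -0.957 -0.289]
 [ 1.     0.001 -0.001]
 [ 0.001 -0.289  0.957]]
```

View pics/m1.png

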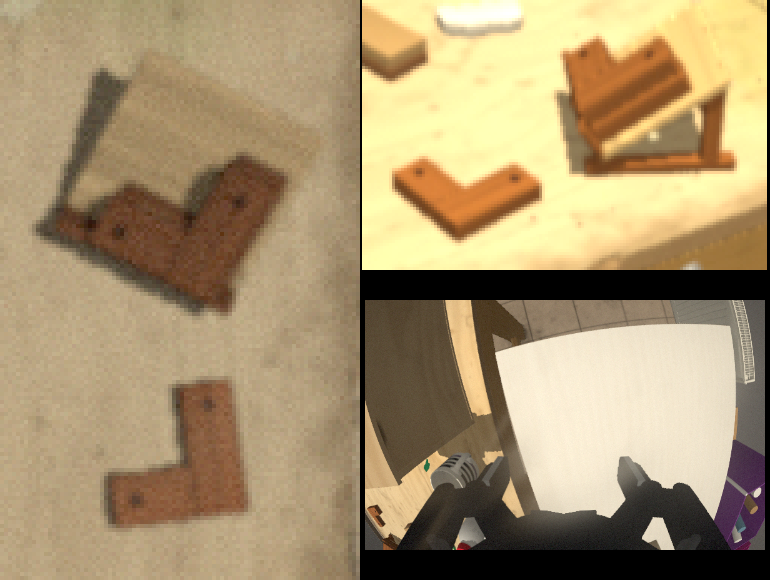

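The manual's scale: shifts go in shares of 62.5 mm and turns go in units of 0.1 rad. Converting my numbers, -49 mm is -0.784, -27 mm is -0.432.

Request:
{"name": "drive_effector", "arguments": {"ticks": [{"aperture": 1, "tx": -0.784, "ty": -0.432, "tz": -0.2}, {"aperture": 1, "tx": -0.784, "ty": -0.432, "tz": -0.2}, {"aperture": 1, "tx": -0.784, "ty": -0.432, "tz": -0.2}, {"aperture": 1, "tx": -0.784, "ty": -0.432, "tz": -0.2}, {"aperture": 1, "tx": -0.784, "ty": -0.432, "tz": -0.2}, {"aperture": 1, "tx": -0.784, "ty": -0.432, "tz": -0.2}, {"aperture": 1, "tx": -0.784, "ty": -0.432, "tz": -0.2}, {"aperture": 1, "tx": -0.784, "ty": -0.432, "tz": -0.2}], "clamp_n": 30}}

```text
clock: 1.15
ee_pos: [484.2, 328.0, 331.6]
ee_rot: [-0.372, -3.119, 0.0]
contact_force: [0.6, -0.1, 0.1]
finger_gap: 0.998
grasp_force: 0.0
```

Request:
{"name": "drive_effector", "arguments": {"ticks": [{"aperture": 1, "tx": -0.224, "ty": -0.928}, {"aperture": 1, "tx": -0.224, "ty": -0.928}, {"aperture": 1, "tx": -0.224, "ty": -0.928}, {"aperture": 1, "tx": -0.224, "ty": -0.928}, {"aperture": 1, "tx": -0.224, "ty": -0.928}, {"aperture": 1, "tx": -0.224, "ty": -0.928}, {"aperture": 1, "tx": -0.224, "ty": -0.928}, {"aperture": 1, "tx": -0.224, "ty": -0.928}, {"aperture": 1, "tx": -0.224, "ty": -0.928, "twist": 1.2}, {"aperture": 1, "tx": -0.224, "ty": -0.928, "twist": 1.2}]}}

```text
clock: 2.4
ee_pos: [475.4, -268.4, 331.1]
ee_rot: [0.748, 3.051, 0.0]
contact_force: [1.5, -0.3, -0.6]
finger_gap: 1.001
grasp_force: 0.0
```

```bash
python3 - <<'E'
from rig import arm, cams, get_state
from h import *
s=cams.snapshot("wrist");pickle.dump(s,open("s1.pkl","wb"));g=get_state();print(g["q"].round(2),g["ee_pos"],g["ee_rot"],g["clock"])
cv2.imwrite("pics/w1.png",cv2.convertScaleAbs(s["frame"],alpha=1.3))
E
```

```text
[ 0.31  0.2   0.2   1.7  -0.04  1.24  1.59] [ 471.81105943 -278.45908269  331.1586044 ] [ 0.77221038  3.04499992 -0.00993744] 2.45
```

View pics/w1.png

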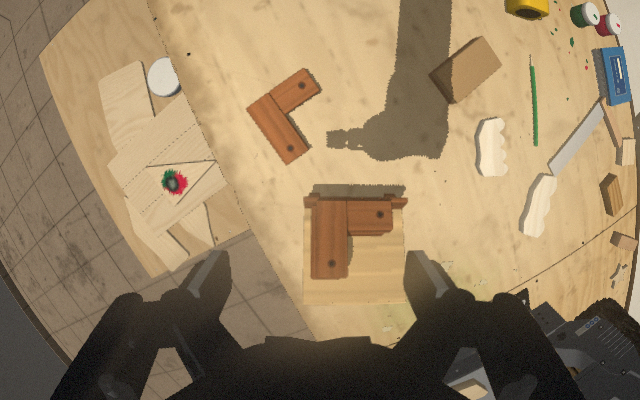

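```bash
cat >> h.py <<'E'
from scipy.optimize import minimize,least_squares
def poly(s,pts,fish=True):  # silhouette mask, x8 supersampled shift
    m=np.zeros((400,640),np.float32)
    return m
def prism(Rm,p):
    b=np.c_[L,0*L[:,0]];return np.r_[b,b+[0,0,22]]@Rm.T+p
def sil(s,V,box,k=4,fish=True):
    x0,y0,x1,y1=box;m=np.zeros(((y1-y0)*k,(x1-x0)*k),np.uint8)
    u=((proj(s,V,fish)+.5-[x0,y0])*k-.5)
    q=lambda i:np.round(u[i]*16).astype(np.int32)
    for f in [list(range(6)),list(range(6,12))]+[[i,(i+1)%6,(i+1)%6+6,i+6] for i in range(6)]:
        cv2.fillPoly(m,[q(f)],255,cv2.LINE_8,4)
    return cv2.resize(m,(x1-x0,y1-y0),interpolation=cv2.INTER_AREA)/255.
def brown(s,box):
    x0,y0,x1,y1=box;h=cv2.cvtColor(s["frame"],cv2.COLOR_BGR2HSV)[y0:y1,x0:x1].astype(float)
    return ((h[...,1]>140)&(h[...,0]<16)&(h[...,2]>35)).astype(float)
def fitflat(s,p0,z,box,mask=None):
    m=brown(s,box) if mask is None else mask
    f=lambda p:np.abs(sil(s,prism(R.from_euler("z",p[2]/50).as_matrix(),[p[0],p[1],z]),box)-m).sum()
    r=minimize(f,[p0[0],p0[1],p0[2]*50],method="Nelder-Mead",options=dict(initial_simplex=np.array([p0[0],p0[1],p0[2]*50])+np.array([[0,0,0],[8,0,0],[0,8,0],[0,0,6]]),xatol=.05,fatol=.05))
    return r.x[0],r.x[1],r.x[2]/50,r.fun,m.sum()
E
python3 - <<'E'
from h import *
s=pickle.load(open("s1.pkl","rb"))
c=np.array([[247,108],[293,164],[321,85.]])
w=back(s,c,22,True);print(w)
e=w[0];yaw=np.arctan2(*(w[1]-w[0])[1::-1]);cc=(w[1]+w[2])/2
box=(230,55,335,178)
b=fitflat(s,(cc[0],cc[1],yaw),0,box);print("base",b)
pk=np.array([[312,200],[346,278],[312,279],[347,235],[392,233],[394,201.]])
# order L: elbow,(+x end outer),(+x end inner),inner,(+y end inner),(+y end outer)
pk=np.array([[312,200],[312,279],[346,278],[347,235],[392,233],[394,201.]])
def A(p): 
    return R.from_euler("z",p[3]/50).as_matrix()@R.from_euler("y",-35,degrees=True).as_matrix(),p[:3]
f=lambda p:(proj(s,prism(*A(p))[6:],True)-pk).ravel()
r=least_squares(f,[580,-260,100,-.45*50]);print("a",r.x,r.x[3]/50,r.fun.round(1))
fr=s["frame"].copy();k=5
def crop(x0,y0,x1,y1,Vs):
    im=cv2.resize(fr[y0:y1,x0:x1],None,fx=k,fy=k,interpolation=3)
    im=cv2.convertScaleAbs(im,alpha=1.4)
    for V in Vs:
        u=proj(s,V,True);u=((u+.5-[x0,y0])*k-.5)
        for i in range(6):
            for a,bb in((i+6,(i+1)%6+6),(i,(i+1)%6)):
                cv2.line(im,tuple(int(v) for v in u[a]),tuple(int(v) for v in u[bb]),(0,255,0) if a>5 else (255,255,0),1)
    return im
VB=prism(R.from_euler("z",b[2]).as_matrix(),[b[0],b[1],0])
Rm,p=A(r.x)
k=3
i1=crop(295,175,415,310,[prism(Rm,p),prism(Rm,p-22*Rm[:,2])]);i2=crop(230,55,335,178,[VB])
o=np.zeros((max(i1.shape[0],i2.shape[0]),i1.shape[1]+i2.shape[1],3),np.uint8);o[:i1.shape[0],:i1.shape[1]]=i1;o[:i2.shape[0],i1.shape[1]:]=i2
cv2.imwrite("pics/c1.png",o)
# stand consistency: a underside distance above slope =22 -> lip point
lip=np.array(p)+Rm@[-52.5,0,-22];print("lip pt",lip)
E
```

```text
[[ 359.42754927 -323.69424353   22.        ]
 [ 465.23776383 -303.68643793   22.        ]
 [ 381.5299437  -213.58568538   22.        ]]
base (np.float64(403.84594272550197), np.float64(-269.15960023401), np.float64(0.11029630429303403), np.float64(315.8588235294117), np.float64(3044.0))
a [ 588.00908382 -274.08024841   91.52209053  -25.3408667 ] -0.506817334005737 [ 2.3  0.   0.2  0.8 -0.3  2.3 -1.1 -3.3  1.1 -0.7 -2.3  1. ]
lip pt [ 561.44209265 -259.33058271   43.38798265]
```

View pics/c1.png

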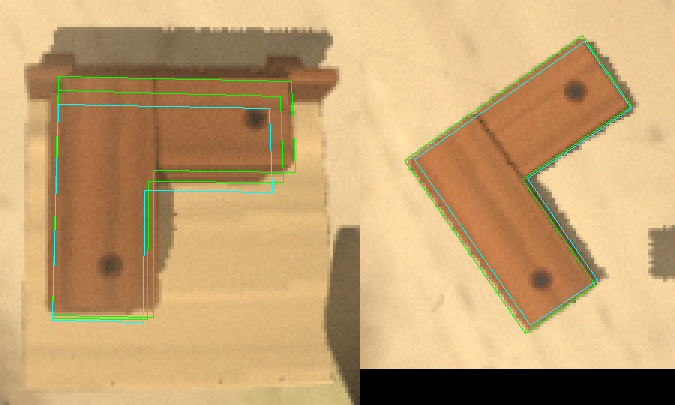

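```bash
python3 - <<'E'
from h import *
s=pickle.load(open("s1.pkl","rb"))
pk=np.array([[55,78],[48,311],[155,313],[156,172],[294,163],[291,80.]])/3+[294.7,174.7]
def A(p,z=82.1): 
    return R.from_euler("z",p[2]/50).as_matrix()@R.from_euler("y",-35,degrees=True).as_matrix(),np.array([p[0],p[1],z])
f=lambda p:(proj(s,prism(*A(p))[6:],True)-pk).ravel()
r=least_squares(f,[580,-260,-.45*50],loss="soft_l1");print("a",r.x,r.x[2]/50,f(r.x).round(1).reshape(-1,2).tolist())
f4=lambda p:(proj(s,prism(*A(p[:3],p[3]))[6:],True)-pk).ravel()
r4=least_squares(f4,[580,-260,-.45*50,82],loss="soft_l1");print("a",r4.x,f4(r4.x).round(1).reshape(-1,2).tolist())
Rm,p=A(r.x);print(Rm)
d=pickle.load(open("s0.pkl","rb"))
print(proj(d["top"],prism(Rm,p)[6:]).round(1).tolist());print(proj(d["side"],prism(Rm,p)[6:]).round(1).tolist())
g=Rm@[16,-31.5,11]+p
print("grip pt",g)
E
```

```text
a [ 591.21229957 -274.28749084  -24.47033864] -0.48940677279883354 [[1.6, -0.0], [3.1, 0.1], [0.1, -0.5], [-0.8, -1.0], [-0.6, 1.9], [-1.4, -0.0]]
a [ 588.05934586 -273.83270854  -24.65903503   88.95102912] [[0.9, -0.8], [2.1, 0.8], [-0.3, 0.3], [-1.0, -1.1], [-0.0, 1.9], [-0.7, -0.5]]
[[ 0.72299334  0.47010238 -0.50624538]
 [-0.38508533  0.88261189  0.26963965]
 [ 0.57357644  0.          0.81915204]]
[[403.3, 185.6], [419.8, 158.1], [406.9, 151.6], [397.1, 168.5], [378.3, 159.0], [372.3, 169.9]]
[[361.5, 232.3], [392.2, 213.7], [389.5, 206.1], [371.4, 217.1], [368.4, 206.2], [357.1, 213.2]]
grip pt [ 582.4032687  -305.28509451  100.28789547]
```

```bash
python3 - <<'E'
from h import *
s=pickle.load(open("s1.pkl","rb"));d=pickle.load(open("s0.pkl","rb"))
pk=np.array([[55,78],[48,311],[155,313],[156,172],[294,163],[291,80.]])/3+[294.7,174.7]
pt=np.array([[225,300],[287,180],[243,155],[190,222],[128,187],[105,225.]])/4+[349.6,109.6]
ps=(np.array([[580,108],[668,56],[662,40],[613,62],[600,40],[563,53.]])-[362,0])/3+[289.7,194.7]
def A(p): 
    return R.from_euler("z",p[2]/50).as_matrix()@R.from_euler("y",-35,degrees=True).as_matrix(),np.array([p[0],p[1],p[3]])
def f(p):
    V=prism(*A(p))[6:]
    return np.r_[(proj(s,V,True)-pk).ravel(),(proj(d["top"],V)-pt).ravel(),(proj(d["side"],V)-ps)[[0,2,3,4,5]].ravel()]
r=least_squares(f,[580,-260,-25,82],loss="soft_l1");print(r.x,r.x[2]/50);print(f(r.x).round(1).reshape(-1,2).tolist())
# base check in top
print(((proj(d["top"],prism(R.from_euler("z",.1103).as_matrix(),[403.8,-269.2,0])[6:])-[349.6,109.6])*4).round().tolist())
print(((proj(d["side"],prism(R.from_euler("z",.1103).as_matrix(),[403.8,-269.2,0])[6:])-[289.7,194.7])*3+[362,0]).round().tolist())
E
```

```text
[ 592.72086588 -275.1978232   -24.76713889   81.24933082] -0.4953427777791781
[[1.7, 0.8], [2.9, 0.8], [-0.3, 0.3], [-0.9, -0.0], [-0.9, 3.1], [-1.5, 1.2], [-2.5, 0.6], [-1.3, 3.2], [-3.2, 2.8], [0.2, 2.9], [-3.0, 2.0], [-3.3, 3.5], [-0.4, 1.7], [0.3, -1.6], [-1.4, 2.0], [-0.0, -1.6], [1.0, 1.0]]
[[252.0, 513.0], [234.0, 379.0], [180.0, 386.0], [191.0, 466.0], [111.0, 476.0], [118.0, 530.0]]
[[454.0, 225.0], [541.0, 182.0], [513.0, 161.0], [462.0, 186.0], [423.0, 155.0], [388.0, 171.0]]
```

Request:
{"name": "drive_effector", "arguments": {"ticks": [{"aperture": 1, "tx": -0.448, "ty": 0.12, "tz": 0.72}, {"aperture": 1, "tx": -0.448, "ty": 0.12, "tz": 0.72}, {"aperture": 1, "tx": -0.448, "ty": 0.12, "tz": 0.72}, {"aperture": 1, "tx": -0.448, "ty": 0.12, "tz": 0.72}, {"aperture": 1}]}}

```text
clock: 3.08
ee_pos: [586.7, -289.0, 144.5]
ee_rot: [-0.738, -3.043, -0.003]
contact_force: [-1.0, 0.2, -0.0]
finger_gap: 0.998
grasp_force: 0.0
```

```bash
python3 - <<'E'
from rig import arm, cams, get_state
from h import *
s=cams.snapshot("wrist");pickle.dump(s,open("s2.pkl","wb"));g=get_state();print(g["q"].round(2),g["ee_pos"],g["ee_rot"],g["clock"])
cv2.imwrite("pics/w2.png",cv2.convertScaleAbs(s["frame"],alpha=1.3))
E
```

```text
[ 0.31  0.57  0.16  1.62 -0.1   0.97  1.59] [ 587.29700065 -290.22948932  147.8526627 ] [-7.40117254e-01 -3.04654512e+00 -1.66689940e-03] 3.125
```

View pics/w2.png

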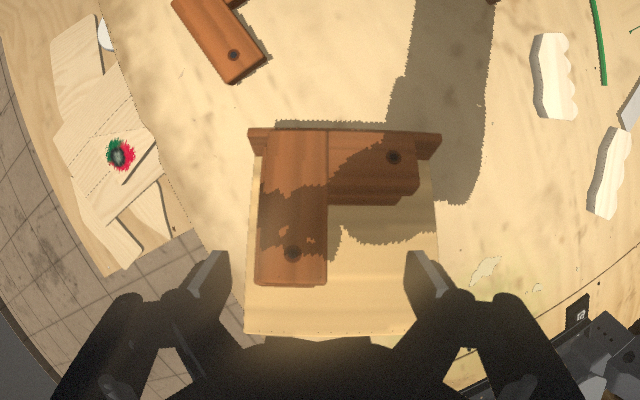

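```bash
python3 - <<'E'
from h import *
s=pickle.load(open("s2.pkl","rb"))
pk=np.array([[264,130],[255,284],[326,286],[327,192],[418,193],[420,133.]])
g=cv2.cvtColor(s["frame"],cv2.COLOR_BGR2GRAY)
print(cv2.cornerSubPix(g,pk.astype(np.float32).reshape(-1,1,2).copy(),(4,4),(-1,-1),(3,50,.01)).reshape(-1,2).round(1).tolist())
def A(p): 
    return R.from_euler("z",p[2]/50).as_matrix()@R.from_euler("y",-35,degrees=True).as_matrix(),np.array([p[0],p[1],p[3]])
f4=lambda p:(proj(s,prism(*A(p))[6:],True)-pk).ravel()
r=least_squares(f4,[590,-275,-25,82],loss="soft_l1");print(r.x,r.x[2]/50,f4(r.x).round(1).reshape(-1,2).tolist())
f3=lambda p:f4(np.r_[p,82])
r=least_squares(f3,[590,-275,-25],loss="soft_l1");print(r.x,r.x[2]/50,f3(r.x).round(1).reshape(-1,2).tolist())
M,t=cam(s);print("cam",-M.T@t)
E
```

```text
[[264.0, 130.0], [253.8000030517578, 283.1000061035156], [324.6000061035156, 284.79998779296875], [327.0, 192.0], [418.0, 193.0], [419.79998779296875, 131.39999389648438]]
[ 591.06049034 -273.09797236  -24.86770818   82.20544674] -0.49735416367064766 [[3.1, 0.2], [0.1, 0.3], [-0.6, 0.8], [-0.4, -4.9], [2.6, -3.4], [-5.8, 2.1]]
[ 591.14204072 -273.14809134  -24.88977583] -0.4977955166348227 [[3.2, 0.3], [0.1, 0.3], [-0.7, 0.8], [-0.4, -4.9], [2.5, -3.3], [-5.9, 2.3]]
cam [ 522.35617638 -255.49917567  287.09979937]
```

In the tool's units: -15 mm is -0.24, 15 mm is 0.24, 0.018 rad is 0.18.

Request:
{"name": "drive_effector", "arguments": {"ticks": [{"aperture": 1, "tx": -0.08, "ty": -0.24, "tz": 0.24, "twist": 0.18}, {"aperture": 1, "tz": 0.16}, {"aperture": 1}, {"aperture": 1}, {"aperture": 1}]}}

```text
clock: 3.75
ee_pos: [586.8, -307.0, 127.1]
ee_rot: [0.77, 3.045, 0.0]
contact_force: [-0.8, 0.4, -0.1]
finger_gap: 1.002
grasp_force: 0.0
```

```bash
python3 -c "
from rig import arm, cams, get_state
g=get_state();print(g['ee_pos'],g['ee_rot'])"
```

```text
[ 586.78774453 -307.03826493  127.10545212] [7.69730529e-01 3.04454165e+00 1.15342572e-04]
```

Request:
{"name": "drive_effector", "arguments": {"ticks": [{"aperture": 1, "tx": 0.0384, "tz": 0.24}, {"aperture": 1, "tz": 0.24}, {"aperture": 1}, {"aperture": 0.3}, {"aperture": 0.3}, {"aperture": 0.3}, {"aperture": 0.3}, {"aperture": 0.3}], "clamp_n": 40}}

```text
clock: 4.75
ee_pos: [584.7, -306.2, 97.1]
ee_rot: [0.77, 3.044, -0.0]
contact_force: [-1.1, 0.2, 4.5]
finger_gap: 0.484
grasp_force: 41.5
```

Request:
{"name": "drive_effector", "arguments": {"ticks": [{"aperture": 0.3, "tz": -0.096}, {"aperture": 0.3, "tz": -0.16}, {"aperture": 0.3, "tz": -0.32}, {"aperture": 0.3, "tz": -0.48}, {"aperture": 0.3, "tz": -0.48}, {"aperture": 0.3}]}}

```text
clock: 5.5
ee_pos: [586.3, -307.4, 196.8]
ee_rot: [0.769, 3.039, -0.002]
contact_force: [0.4, -0.7, -2.2]
finger_gap: 0.485
grasp_force: 41.0
```

```bash
python3 - <<'E'
from rig import arm, cams, get_state
from h import *
s1=pickle.load(open("s1.pkl","rb"))
print(back(s1,[[430,75],[480,37],[502,60],[447,103]],36,True).round());print(back(s1,[[475,150],[478,118],[475,175],[520,230],[531,60],[535,145],[445,175]],0,True).round())
s=cams.snapshot("wrist");pickle.dump(s,open("s3.pkl","wb"));g=get_state();print(g["q"].round(2),g["ee_pos"],g["ee_rot"],g["clock"])
cv2.imwrite("pics/w3.png",cv2.convertScaleAbs(s["frame"],alpha=1.3))
E
```

```text
[[435. -64.  36.]
 [412.  44.  36.]
 [458.  66.  36.]
 [483. -57.  36.]]
[[582. -26.   0.]
 [534.   1.   0.]
 [622. -41.  -0.]
 [773.  21.   0.]
 [482. 155.   0.]
 [628. 101.   0.]
 [596. -93.   0.]]
[ 0.32  0.52  0.17  1.58 -0.1   1.05  1.59] [ 585.11368566 -306.72314028  194.55914418] [ 7.70064820e-01  3.04195582e+00 -1.09282278e-03] 5.55
```

View pics/w3.png

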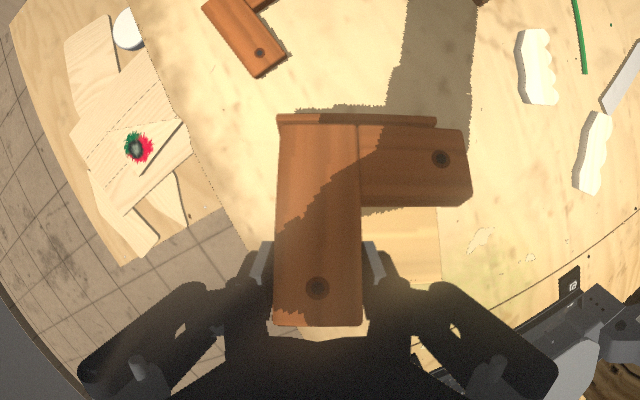

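```bash
python3 - <<'E'
from rig import arm, cams, get_state
from h import *
s=pickle.load(open("s3.pkl","rb"))
pk=np.array([[278,122],[273,323],[361,326],[359,210],[472,205],[464,130.]])
def A(p): 
    return R.from_euler("zyx",p[3:]).as_matrix(),p[:3]
f4=lambda p:(proj(s,prism(*A(p))[6:],True)-pk).ravel()
r=least_squares(f4,[590,-275,182,-.5,-.61,0],loss="soft_l1",x_scale=[50,50,50,1,1,1]);print(r.x.round(2),f4(r.x).round(1).reshape(-1,2).tolist())
for i in range(4):
    t=cams.snapshot("top")
    if i==0: 
        cv2.imwrite("pics/t2.png",cv2.convertScaleAbs(cv2.resize(t["frame"][90:250,330:450],None,fx=3,fy=3,interpolation=3),alpha=1.5));
    print(get_state()["contact_force"])
sd=cams.snapshot("side");o=cv2.resize(sd["frame"][150:285,290:425],None,fx=3,fy=3,interpolation=3)
a=cv2.imread("pics/t2.png");c=np.zeros((480,370+405,3),np.uint8);c[:,:360]=a;c[:405,365:770]=cv2.convertScaleAbs(o,alpha=1.5);cv2.imwrite("pics/t2.png",c)
E
```

```text
[ 5.9305e+02 -2.7552e+02  1.7507e+02 -5.5000e-01 -3.6000e-01 -2.1000e-01] [[0.3, 0.3], [0.9, 1.9], [-4.4, 0.1], [-0.2, -7.2], [-0.8, -0.9], [1.9, 0.5]]
[ 0.8408527  -0.67851089 -1.34636115]
[ 0.14805905 -0.13032208 -1.78829876]
[ 0.24771395  0.72746308 -1.22927782]
[ 0.87051884 -0.25488421 -1.4367979 ]
```

View pics/t2.png

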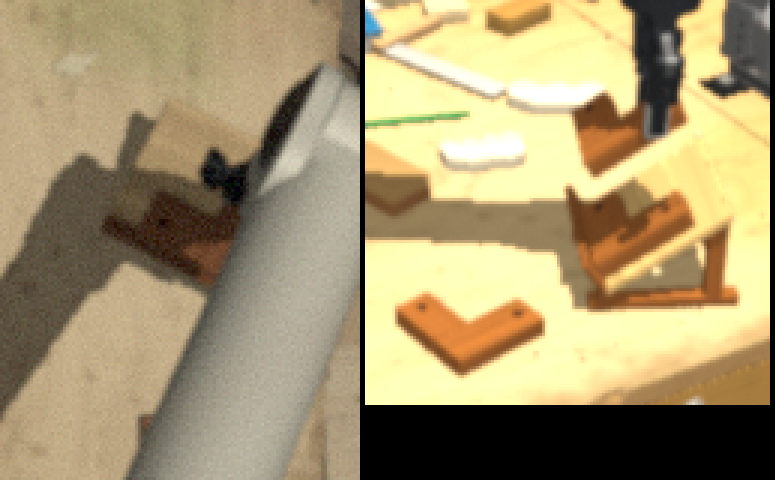

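Request:
{"name": "drive_effector", "arguments": {"ticks": [{"aperture": 0.3, "tx": 0.56, "ty": 0.32}, {"aperture": 0.3, "tx": 0.56, "ty": 0.32}, {"aperture": 0.3, "tx": 0.56, "ty": 0.32}, {"aperture": 0.3, "tx": 0.56, "ty": 0.32}, {"aperture": 0.3, "tz": 0.48}, {"aperture": 0.3, "tz": 0.64}, {"aperture": 0.3, "tz": 0.64}, {"aperture": 0.3, "tz": 0.4}, {"aperture": 0.3}, {"aperture": 0.3}]}}

```text
clock: 7.05
ee_pos: [499.6, -169.3, 57.8]
ee_rot: [0.771, 3.045, -0.0]
contact_force: [0.1, -0.3, -0.7]
finger_gap: 0.478
grasp_force: 41.0
```

Request:
{"name": "drive_effector", "arguments": {"ticks": [{"aperture": 0.3, "tz": 0.064}, {"aperture": 0.3, "tz": 0.064}, {"aperture": 0.3, "tz": 0.048}, {"aperture": 0.3}]}}

```text
clock: 7.55
ee_pos: [498.9, -169.0, 46.1]
ee_rot: [-0.771, -3.045, -0.0]
contact_force: [-0.2, -0.3, -1.9]
finger_gap: 0.482
grasp_force: 41.1
```

Contact is due about now; flatten with a weaker grip along the arc.

In the tool's units: 3.7 mm is 0.0592, 3.5 mm is 0.056.

Request:
{"name": "drive_effector", "arguments": {"ticks": [{"aperture": 0.3, "tx": -0.016, "tz": 0.048}, {"aperture": 0.3, "tx": -0.048, "tz": 0.056}, {"aperture": 0.3, "tx": -0.048, "tz": 0.056}, {"aperture": 0.3, "tx": -0.04, "tz": 0.0592}, {"aperture": 0.3, "tx": -0.04, "tz": 0.0592}, {"aperture": 0.3}], "clamp_n": 22}}

```text
clock: 8.3
ee_pos: [511.6, -175.4, 29.9]
ee_rot: [0.771, 3.042, 0.0]
contact_force: [0.9, -0.5, 5.4]
finger_gap: 0.483
grasp_force: 41.9
```

Request:
{"name": "drive_effector", "arguments": {"ticks": [{"aperture": 0.3, "tx": -0.0336, "tz": 0.064}, {"aperture": 0.3, "tx": -0.0336, "tz": 0.064}, {"aperture": 0.3, "tx": -0.0256, "tz": 0.0672}, {"aperture": 0.3, "tx": -0.0256, "tz": 0.0672}, {"aperture": 0.3, "tx": -0.016, "tz": 0.048}, {"aperture": 0.3}]}}

```text
clock: 9.05
ee_pos: [520.3, -180.1, 10.9]
ee_rot: [0.77, 3.04, -0.001]
contact_force: [3.4, -2.4, 4.7]
finger_gap: 0.483
grasp_force: 42.2
```

Request:
{"name": "drive_effector", "arguments": {"ticks": [{"aperture": 0.3, "tx": -0.008, "tz": 0.032}, {"aperture": 0.3, "tx": -0.008, "tz": 0.032}, {"aperture": 0.3}], "clamp_n": 22}}

```text
clock: 9.43
ee_pos: [521.3, -180.6, 7.0]
ee_rot: [0.77, 3.039, -0.001]
contact_force: [3.0, -2.1, 5.5]
finger_gap: 0.48
grasp_force: 42.4
```

Request:
{"name": "drive_effector", "arguments": {"ticks": [{"aperture": 1}, {"aperture": 1}, {"aperture": 1, "tz": -0.48}, {"aperture": 1, "tx": 0.16, "tz": -0.88, "twist": -1.8}, {"aperture": 1, "tx": 0.08, "tz": -0.88, "twist": -1.8}, {"aperture": 1, "tz": -0.8, "twist": -1.8}, {"aperture": 1, "twist": -1.8}, {"aperture": 1, "twist": -1.8}, {"aperture": 1, "twist": -1.8}]}}

```text
clock: 10.55
ee_pos: [503.8, -172.8, 195.3]
ee_rot: [0.913, -3.005, -0.001]
contact_force: [-0.1, -0.5, 0.1]
finger_gap: 1.002
grasp_force: 0.0
```

```bash
python3 - <<'E'
from rig import arm, cams, get_state
from h import *
s=cams.snapshot("wrist");pickle.dump(s,open("s4.pkl","wb"));g=get_state();print(g["q"].round(2),g["ee_pos"],g["ee_rot"],g["clock"])
V=prism(R.from_euler("z",-.495).as_matrix(),[515,-140,0]);u=proj(s,V,True);print(u.round())
lo=np.maximum(u.min(0)-35,0).astype(int);hi=np.minimum(u.max(0)+35,[640,400]).astype(int)
print(lo,hi)
cv2.imwrite("pics/w4.png",cv2.convertScaleAbs(s["frame"],alpha=1.3))
print("fit",fitflat(s,(515,-140,-.495),0,(*lo,*hi)))
E
```

```text
[ 0.35  0.3  -0.08  1.89  0.03  0.95  2.42] [ 503.74031843 -172.80495694  195.13703465] [ 9.23974504e-01 -3.00167622e+00 -8.82546798e-04] 10.6
[[356. 137.]
 [272. 181.]
 [290. 212.]
 [339. 187.]
 [363. 233.]
 [395. 217.]
 [359. 139.]
 [270. 185.]
 [289. 219.]
 [341. 192.]
 [366. 240.]
 [399. 224.]]
[234 102] [434 275]
fit (np.float64(513.4522877456334), np.float64(-138.80186714062944), np.float64(-0.5035499240870626), np.float64(2234.9686274509804), np.float64(5049.0))
```

The manual's scale: shifts go in shares of 62.5 mm and turns go in units of 0.1 rad. Converting my numbers, 20 mm is 0.32, -10 mm is -0.16, 0.18 rad is 1.8.

Request:
{"name": "drive_effector", "arguments": {"ticks": [{"aperture": 1, "tz": -0.16, "twist": 1.8}, {"aperture": 1, "tz": -0.16, "twist": 1.8}, {"aperture": 1, "twist": 1.8}, {"aperture": 1, "twist": 1.8}, {"aperture": 1, "tx": 0.32, "ty": 0.32, "twist": 1.8}, {"aperture": 1, "tx": 0.32, "ty": 0.32, "twist": 1.8}, {"aperture": 1}, {"aperture": 1}]}}

```text
clock: 11.6
ee_pos: [474.6, -125.6, 215.5]
ee_rot: [0.77, 3.046, -0.001]
contact_force: [-0.4, 1.5, 0.5]
finger_gap: 0.999
grasp_force: 0.0
```

```bash
python3 - <<'E'
from rig import arm, cams, get_state
from h import *
s=cams.snapshot("wrist");pickle.dump(s,open("s5.pkl","wb"));g=get_state();print(g["q"].round(2),g["ee_pos"],g["ee_rot"],g["clock"])
V=prism(R.from_euler("z",-.495).as_matrix(),[515,-140,0]);u=proj(s,V,True);print(u[6:].round().tolist())
lo=np.maximum(u.min(0)-35,0).astype(int);hi=np.minimum(u.max(0)+35,[640,400]).astype(int);print(lo,hi)
h=cv2.cvtColor(s["frame"],cv2.COLOR_BGR2HSV)
for i in range(6): 
    c=((u[6+i]+u[6+(i+1)%6]+u[6:].mean(0))/3).astype(int);print(c,h[c[1],c[0]])
b=(*lo,*hi);f=fitflat(s,(515,-140,-.495),0,b);print("fit",f)
m=brown(s,b)
o=cv2.convertScaleAbs(s["frame"],alpha=1.3)
W=proj(s,prism(R.from_euler("z",f[2]).as_matrix(),[f[0],f[1],0]),True)[6:]
x0,y0,x1,y1=b
k=2;im=cv2.resize(o[y0:y1,x0:x1],None,fx=k,fy=k,interpolation=3);mm=cv2.cvtColor(cv2.resize((m*255).astype(np.uint8),(im.shape[1],im.shape[0]),interpolation=0),cv2.COLOR_GRAY2BGR)
cv2.polylines(mm,[((W-lo)*k).astype(int).astype(np.int32)],True,(0,255,0))
cv2.imwrite("pics/w5.png",np.hstack([im,mm]));print(im.shape)
E
```

```text
[ 0.15  0.2   0.06  1.97 -0.01  0.97  1.29] [ 474.69349602 -125.97778458  215.48631615] [ 7.70757276e-01  3.04531468e+00 -5.34549010e-04] 11.65
[[276.0, 167.0], [279.0, 253.0], [314.0, 253.0], [314.0, 203.0], [369.0, 203.0], [371.0, 167.0]]
[240 128] [405 288]
[291 209] [ 13 147 137]
[304 237] [ 12 147 128]
[316 221] [ 19  97 131]
[334 204] [ 19  90 179]
[353 192] [ 12 159 130]
[322 180] [ 13 147 137]
fit (np.float64(514.4074074074076), np.float64(-141.77777777777774), np.float64(-0.4905555555555557), np.float64(1936.2196078431373), np.float64(4186.0))
(320, 330, 3)
```

View pics/w5.png

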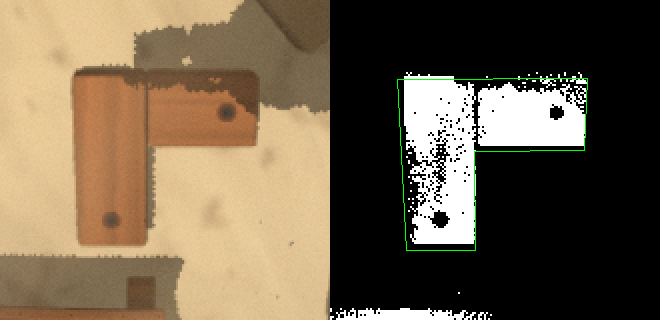

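```bash
cat >> h.py <<'E'
def brown(s,box):
    x0,y0,x1,y1=box;h=cv2.cvtColor(cv2.medianBlur(s["frame"],3),cv2.COLOR_BGR2HSV)[y0:y1,x0:x1].astype(float)
    m=((h[...,1]>122)&(h[...,0]<17)).astype(np.uint8)
    m=cv2.morphologyEx(m,cv2.MORPH_CLOSE,np.ones((7,7)));n,l,st,_=cv2.connectedComponentsWithStats(m)
    return (l==1+np.argmax(st[1:,4])).astype(float)
def show(m,st=4):
    for r in m[::st,::st]: print("".join(".#"[int(v)] for v in r))
E
python3 - <<'E'
from h import *
s=pickle.load(open("s5.pkl","rb"));b=(265,152,385,266)
show(brown(s,b));print("a",fitflat(s,(514,-140,-.495),0,b))
s=pickle.load(open("s1.pkl","rb"));b=(230,55,335,178)
show(brown(s,b));print("base",fitflat(s,(404,-269,.11),0,b))
E
```

```text
..............................
..............................
..............................
....######################....
...#######################....
...#######################....
...#######################....
...#######################....
...#######################....
...#######################....
...#######################....
...#######################....
....######################....
....########..................
....########..................
....########..................
....########..................
....#########.................
....########..................
....########..................
....#########.................
....#########.................
....#########.................
....########..................
....########..................
..............................
..............................
..............................
..............................
a (np.float64(513.1024798754459), np.float64(-139.93788287031254), np.float64(-0.4977764499187851), np.float64(301.5803921568628), np.float64(5204.0))
...........................
......................
[... 272 characters left out ...]
######.......
......############.........
.....############..........
.....###########...........
.....##########............
......#########............
.......#########...........
........########...........
........#########..........
.........#########.........
..........########.........
..........#########........
...........#########.......
............#######........
.............#####.........
.............####..........
..............#............
...........................
...........................
...........................
base (np.float64(403.79090918653384), np.float64(-268.7322818289477), np.float64(0.11788350334502602), np.float64(157.57254901960783), np.float64(3219.0))
```

In the tool's units: 10 mm is 0.16, -53 mm is -0.848.

Request:
{"name": "drive_effector", "arguments": {"ticks": [{"aperture": 1, "tx": 0.16, "ty": -0.832}, {"aperture": 1, "tx": 0.16, "ty": -0.832}, {"aperture": 1, "tx": 0.144, "ty": -0.848}, {"aperture": 1}, {"aperture": 1}, {"aperture": 1}]}}

```text
clock: 12.4
ee_pos: [375.2, -248.7, 215.4]
ee_rot: [-0.768, -3.046, -0.0]
contact_force: [-0.4, 0.1, 0.3]
finger_gap: 0.999
grasp_force: 0.0
```

```bash
python3 - <<'E'
from rig import arm, cams, get_state
from h import *
s=cams.snapshot("wrist");pickle.dump(s,open("s6.pkl","wb"));g=get_state();print(g["q"].round(2),g["ee_pos"],g["ee_rot"],g["clock"])
u=proj(s,prism(R.from_euler("z",.118).as_matrix(),[403.8,-268.7,0]),True)
lo=np.maximum(u.min(0)-14,0).astype(int);hi=np.minimum(u.max(0)+14,[640,400]).astype(int);b=(*lo,*hi)
show(brown(s,b),5);print("base",fitflat(s,(404,-269,.11),0,b),b)
E
```

```text
[ 0.36  0.13  0.18  2.06 -0.03  0.95  1.63] [ 375.13656729 -248.66128688  215.3836481 ] [-7.67287423e-01 -3.04635296e+00 -4.05028478e-04] 12.45
.........................
.........................
.........................
.........................
..................#......
................####.....
..............######.....
.............########....
...........######..###...
..........#######..###...
.........#############...
.......#############.....
......#############......
.....############........
....############.........
.....##########..........
.....#########...........
......#########..........
.......#########.........
........#########........
.........#########.......
.........#########.......
..........#########......
...........#########.....
............#######......
............######.......
.............###.........
..............#..........
.........................
.........................
.........................
base (np.float64(404.01041085177656), np.float64(-268.9742310187278), np.float64(0.11317602007532553), np.float64(513.3450980392156), np.float64(4997.0)) (np.int64(235), np.int64(125), np.int64(360), np.int64(276))
```

Request:
{"name": "drive_effector", "arguments": {"ticks": [{"aperture": 1, "tx": -0.4048, "ty": 0.6912}, {"aperture": 1, "tx": -0.4048, "ty": 0.6912, "tz": 0.32}, {"aperture": 1, "tx": -0.4048, "ty": 0.6912, "tz": 0.64}, {"aperture": 1, "tz": 0.96}, {"aperture": 1, "tz": 0.8}, {"aperture": 1}, {"aperture": 1}, {"aperture": 1}], "clamp_n": 40}}

```text
clock: 13.45
ee_pos: [503.8, -172.9, 49.1]
ee_rot: [0.77, 3.041, -0.0]
contact_force: [-0.2, 0.6, 0.8]
finger_gap: 0.998
grasp_force: 0.0
```

```bash
python3 -c "
from rig import arm, cams, get_state
g=get_state();print(g['ee_pos'],g['ee_rot'])"
```

```text
[ 503.7830418  -172.85881861   49.05772804] [ 7.69541890e-01  3.04101943e+00 -4.30716844e-05]
```

In the tool's units: 1.9 mm is 0.0304, 1.5 mm is 0.024.

Request:
{"name": "drive_effector", "arguments": {"ticks": [{"aperture": 1, "tx": 0.024, "ty": 0.0304, "tz": 0.32}, {"aperture": 1, "tz": 0.32}, {"aperture": 1, "tz": 0.104}, {"aperture": 1}, {"aperture": 0.3}, {"aperture": 0.3}, {"aperture": 0.3}, {"aperture": 0.3}], "clamp_n": 40}}

```text
clock: 14.45
ee_pos: [501.8, -170.0, 0.7]
ee_rot: [0.77, 3.045, 0.0]
contact_force: [0.4, 1.2, 5.7]
finger_gap: 0.482
grasp_force: 41.5
```

Request:
{"name": "drive_effector", "arguments": {"ticks": [{"aperture": 0.3, "tz": -0.32}, {"aperture": 0.3, "tz": -0.8}, {"aperture": 0.3, "tz": -0.48, "twist": 1.8}, {"aperture": 0.3, "twist": 1.8}, {"aperture": 0.3, "twist": 1.8}, {"aperture": 0.3, "twist": 1.8}, {"aperture": 0.3, "twist": 1.8}, {"aperture": 0.3, "twist": 1.8}, {"aperture": 0.3, "twist": 1.8}, {"aperture": 0.3, "twist": 1.8}]}}

```text
clock: 15.7
ee_pos: [500.8, -169.7, 99.7]
ee_rot: [-2.592, -1.773, 0.001]
contact_force: [-0.9, -0.6, -1.2]
finger_gap: 0.481
grasp_force: 41.0
```

Request:
{"name": "drive_effector", "arguments": {"ticks": [{"aperture": 0.3, "twist": 1.8}, {"aperture": 0.3, "twist": 1.8}, {"aperture": 0.3, "twist": 1.8}, {"aperture": 0.3, "twist": 1.8}, {"aperture": 0.3, "twist": 1.8}, {"aperture": 0.3, "twist": 1.8}, {"aperture": 0.3, "tx": -0.5984, "ty": 0.2992}, {"aperture": 0.3, "tx": -0.5984, "ty": 0.2992}, {"aperture": 0.3, "tx": -0.5984, "ty": 0.2992}, {"aperture": 0.3}]}}

```text
clock: 16.95
ee_pos: [393.5, -241.2, 99.9]
ee_rot: [-3.135, -0.189, 0.002]
contact_force: [0.8, 0.5, -1.5]
finger_gap: 0.483
grasp_force: 41.1
```

Request:
{"name": "drive_effector", "arguments": {"ticks": [{"aperture": 0.3, "tz": 0.24}, {"aperture": 0.3}, {"aperture": 0.3}]}}

```text
clock: 17.32
ee_pos: [397.3, -239.1, 84.5]
ee_rot: [-3.135, -0.2, 0.002]
contact_force: [0.1, -0.6, -1.5]
finger_gap: 0.48
grasp_force: 41.0
```

```bash
python3 - <<'E'
from rig import arm, cams, get_state
from h import *
g=get_state();print(g["ee_pos"],g["q"].round(2));T=R.from_rotvec(g["ee_rot"]).as_matrix();print(T[:,1],np.degrees(np.arctan2(T[1,1],T[0,1])), T[:2,:2].T@(np.array([395.9,-238.2])-g["ee_pos"][:2]))
E
```

```text
[ 397.28742168 -239.07898284   84.4974206 ] [-0.11  0.45  0.71  2.15 -0.46  0.7  -0.53]
[ 1.27004793e-01 -9.91902071e-01 -2.53930875e-04] -82.7034549415877 [-1.26455062 -1.0480741 ]
```

In the tool's units: -1.3 mm is -0.0208, -1 mm is -0.016, 0.012 rad is 0.12.

Request:
{"name": "drive_effector", "arguments": {"ticks": [{"aperture": 0.3, "tx": -0.0208, "ty": -0.016, "tz": 0.32, "twist": 0.12}, {"aperture": 0.3, "tz": 0.32}, {"aperture": 0.3, "tz": 0.192}, {"aperture": 0.3, "tz": 0.048}, {"aperture": 0.3}, {"aperture": 0.3}]}}

```text
clock: 18.08
ee_pos: [396.0, -239.1, 30.5]
ee_rot: [3.136, 0.179, 0.002]
contact_force: [0.1, 0.1, -1.1]
finger_gap: 0.482
grasp_force: 41.0
```

Request:
{"name": "drive_effector", "arguments": {"ticks": [{"aperture": 0.3, "tz": 0.024}, {"aperture": 0.3, "tz": 0.024}, {"aperture": 0.3}]}}

```text
clock: 18.45
ee_pos: [395.5, -238.8, 26.9]
ee_rot: [-3.136, -0.179, 0.0]
contact_force: [0.1, -0.5, -0.8]
finger_gap: 0.481
grasp_force: 41.0
```

Request:
{"name": "drive_effector", "arguments": {"ticks": [{"aperture": 0.3, "tz": 0.016}, {"aperture": 0.3, "tz": 0.016}, {"aperture": 0.3}]}}

```text
clock: 18.82
ee_pos: [395.4, -238.8, 24.9]
ee_rot: [-3.136, -0.179, 0.0]
contact_force: [-0.3, -0.2, -1.3]
finger_gap: 0.482
grasp_force: 41.0
```

Request:
{"name": "drive_effector", "arguments": {"ticks": [{"aperture": 0.3, "tz": 0.0112}, {"aperture": 0.3, "tz": 0.0112}, {"aperture": 0.3}]}}

```text
clock: 19.2
ee_pos: [395.5, -238.8, 23.5]
ee_rot: [-3.136, -0.179, 0.0]
contact_force: [-0.9, 0.1, -0.8]
finger_gap: 0.48
grasp_force: 41.0
```

Request:
{"name": "drive_effector", "arguments": {"ticks": [{"aperture": 0.3, "tz": 0.0112}, {"aperture": 0.3}]}}

```text
clock: 19.45
ee_pos: [395.5, -238.8, 22.8]
ee_rot: [-3.136, -0.179, 0.0]
contact_force: [0.1, 0.6, -1.4]
finger_gap: 0.487
grasp_force: 41.0
```

Request:
{"name": "drive_effector", "arguments": {"ticks": [{"aperture": 0.3, "tz": 0.0112}, {"aperture": 0.3}]}}

```text
clock: 19.7
ee_pos: [395.6, -238.8, 22.7]
ee_rot: [-3.136, -0.179, -0.001]
contact_force: [-1.5, 3.0, 7.1]
finger_gap: 0.481
grasp_force: 42.2
```

Request:
{"name": "drive_effector", "arguments": {"ticks": [{"aperture": 0.3, "tz": 0.0096}, {"aperture": 0.3}]}}

```text
clock: 19.95
ee_pos: [395.6, -238.8, 22.7]
ee_rot: [-3.135, -0.178, -0.001]
contact_force: [-4.4, 3.2, 16.8]
finger_gap: 0.482
grasp_force: 43.3
```

In the tool's units: -60 mm is -0.96, -20 mm is -0.32.

Request:
{"name": "drive_effector", "arguments": {"ticks": [{"aperture": 0.3, "tz": -0.0192}, {"aperture": 0.6}, {"aperture": 0.7}, {"aperture": 1}, {"aperture": 1, "tz": -0.32}, {"aperture": 1, "tz": -0.96}, {"aperture": 1, "tx": 0.32, "ty": 0.32, "tz": -0.96}, {"aperture": 1, "tx": 0.32, "tz": -0.96}, {"aperture": 1}, {"aperture": 1}]}}

```text
clock: 21.2
ee_pos: [435.6, -252.6, 218.1]
ee_rot: [-3.136, -0.179, 0.001]
contact_force: [-0.2, 0.2, -0.6]
finger_gap: 0.999
grasp_force: 0.0
```

```bash
cat > look.py <<'E'
import sys
from rig import arm, cams, get_state
from h import *
n,x,y,yaw,z=sys.argv[1],*map(float,sys.argv[2:6])
s=cams.snapshot("wrist");pickle.dump(s,open(n+".pkl","wb"));g=get_state();print(g["q"].round(2),g["ee_pos"],g["ee_rot"],g["clock"])
u=proj(s,prism(R.from_euler("z",yaw).as_matrix(),[x,y,z]),True)
lo=np.maximum(u.min(0)-16,0).astype(int);hi=np.minimum(u.max(0)+16,[640,400]).astype(int);b=(*lo,*hi)
show(brown(s,b),5);print(b,u[6:].round().tolist())
E
python3 look.py s7 404 -269 3.257 22
```

```text
[-0.25  0.3   0.87  1.96 -0.27  1.   -0.72] [ 434.80421995 -252.39701361  217.38037069] [-3.13511896 -0.17867965  0.00339916] 21.25
...........................
...........................
...........................
...................##......
....###################....
....####################...
....####################...
....####################...
....####################...
....####################...
....####################...
....###################....
....###################....
....##################.....
....##################.....
....##################.....
....##################.....
....##################.....
....##################.....
.....#################.....
.....#################.....
.....#######...............
.....#######...............
...........................
...........................
...........................
(np.int64(263), np.int64(141), np.int64(395), np.int64(268)) [[279.0, 161.0], [283.0, 253.0], [320.0, 253.0], [320.0, 200.0], [378.0, 200.0], [380.0, 161.0]]
```

```bash
cat >> h.py <<'E'
from scipy.ndimage import map_coordinates
def edgefit(s,p0,z,idx=range(6),rng=9):
    g=cv2.GaussianBlur(s["frame"],(0,0),1.).astype(np.float32)
    G=np.sqrt(sum(cv2.Sobel(g[...,c],5,1,0)**2+cv2.Sobel(g[...,c],5,0,1)**2 for c in range(3)));G=np.minimum(G,np.percentile(G,97))
    t=np.linspace(.06,.94,40)[:,None]
    def f(p):
        V=prism(R.from_euler("z",p[2]/50).as_matrix(),[p[0],p[1],z])[6:]
        P=np.vstack([V[i]*(1-t)+V[(i+1)%6]*t for i in idx]);u=proj(s,P,True)
        return -map_coordinates(G,[u[:,1],u[:,0]],order=1).mean()
    best=min(([f(q),q] for dx in np.arange(-rng,rng+1,1.5) for dy in np.arange(-rng,rng+1,1.5) for da in(-3,-1.5,0,1.5,3) for q in [np.array([p0[0]+dx,p0[1]+dy,p0[2]*50+da])]),key=lambda v:v[0])
    r=minimize(f,best[1],method="Nelder-Mead",options=dict(xatol=.05,fatol=1e-3))
    return r.x[0].round(2),r.x[1].round(2),(r.x[2]/50).round(4),r.fun.round(1)
def unionfit(s,b,a,box,za=22):
    m=brown(s,box);S=lambda p,z:sil(s,prism(R.from_euler("z",p[2]/50).as_matrix(),[p[0],p[1],z]),box)
    f=lambda p:np.abs(np.maximum(S(p[:3],0),S(p[3:],za))-m).sum()
    x0=np.r_[b[0],b[1],b[2]*50,a[0],a[1],a[2]*50];r=minimize(f,x0,method="Powell",options=dict(xtol=.05,ftol=1e-4))
    return r.x.round(2),r.x[[2,5]]/50,r.fun,m.sum()
E
python3 - <<'E'
from h import *
l=lambda n:pickle.load(open(n+".pkl","rb"))
print("s5 a",edgefit(l("s5"),(513,-140,-.498),0));print("s6 base",edgefit(l("s6"),(404,-269,.115),0))
s=l("s7");print("s7 a",edgefit(s,(404,-269,3.257),22),"outer",edgefit(s,(404,-269,3.257),22,[0,5,3]))
print(unionfit(s,(404,-269,.115),(404,-269,3.257),(263,141,395,268)))
E
```

```text
s5 a (np.float64(512.14), np.float64(-139.32), np.float64(-0.4933), np.float64(-160.1))
s6 base (np.float64(402.62), np.float64(-268.3), np.float64(0.1104), np.float64(-162.5))
s7 a (np.float64(403.41), np.float64(-268.69), np.float64(3.2374), np.float64(-125.8)) outer (np.float64(399.44), np.float64(-267.57), np.float64(3.3089), np.float64(-111.6))
(array([ 405.  , -267.93,    5.75,  402.31, -269.98,  163.21]), array([0.1150343, 3.2641226]), np.float64(353.08235294117645), np.float64(8257.0))
```

Request:
{"name": "drive_effector", "arguments": {"ticks": [{"aperture": 1, "tx": 0.512, "ty": -0.2}, {"aperture": 1, "tx": 0.512, "ty": -0.2}, {"aperture": 1, "twist": 1.8}, {"aperture": 1, "twist": 1.8}, {"aperture": 1, "twist": 1.8}, {"aperture": 1, "twist": 0.7}, {"aperture": 1}, {"aperture": 1}]}}

```text
clock: 22.25
ee_pos: [495.9, -221.0, 217.6]
ee_rot: [3.046, -0.77, -0.003]
contact_force: [-0.4, 0.0, 0.3]
finger_gap: 0.999
grasp_force: 0.0
```

```bash
cat >> h.py <<'E'
def edgefitT(s,p0,tz,idx=range(6),rng=9,zs=(0,)):
    """tilted bracket on the slope; p=(h along slope dir, lateral, yaw*50) offsets, tz(p)->Rm,origin"""
    g=cv2.GaussianBlur(s["frame"],(0,0),1.).astype(np.float32)
    G=np.sqrt(sum(cv2.Sobel(g[...,c],5,1,0)**2+cv2.Sobel(g[...,c],5,0,1)**2 for c in range(3)));G=np.minimum(G,np.percentile(G,97))
    t=np.linspace(.06,.94,40)[:,None]
    def f(p):
        V=prism(*tz(p))[6:];P=np.vstack([V[i]*(1-t)+V[(i+1)%6]*t for i in idx]);u=proj(s,P,True)
        return -map_coordinates(G,[u[:,1],u[:,0]],order=1).mean()
    best=min(([f(q),q] for dx in np.arange(-rng,rng+1,1.5) for dy in np.arange(-rng,rng+1,1.5) for da in(-3,-1.5,0,1.5,3) for q in [np.array([dx,dy,da])]),key=lambda v:v[0])
    r=minimize(f,best[1],method="Nelder-Mead",options=dict(xatol=.05,fatol=1e-3))
    return r.x.round(2),r.fun.round(1),f([0,0,0]).round(1)
def TB(o,yaw0):
    def tz(p):
        Rm=R.from_euler("z",yaw0+p[2]/50).as_matrix()@R.from_euler("y",-35,degrees=True).as_matrix()
        return Rm,np.array(o)+Rm@[p[0],p[1],0]
    return tz
E
python3 - <<'E'
from rig import arm, cams, get_state
from h import *
s=cams.snapshot("wrist");pickle.dump(s,open("s8.pkl","wb"));g=get_state();print(g["q"].round(2),g["ee_pos"],g["ee_rot"],g["clock"])
s2=pickle.load(open("s2.pkl","rb"))
print("a check",edgefitT(s2,0,TB((591,-273.2,82),-.495)))
print(proj(s,prism(*TB((602.1,-279.2,64),-.495)([0,0,0]))[6:],True).round().tolist())
print("b",edgefitT(s,0,TB((602.1,-279.2,64),-.495)))
s5=pickle.load(open("s4.pkl","rb"))
print(proj(s5,prism(*TB((602.1,-279.2,64),-.495)([0,0,0]))[6:],True).round().tolist())
x,y=320,20
cv2.imwrite("pics/w8.png",cv2.convertScaleAbs(s["frame"],alpha=1.3))
E
```

```text
[-0.39  0.43  0.97  1.87 -0.41  1.05 -1.32] [ 496.14509181 -221.00425199  217.89899069] [ 3.04568053e+00 -7.70311178e-01 -2.15696477e-03] 22.3
a check (array([0. , 0. , 0.7]), np.float64(-96.9), np.float32(-90.2))
[[371.0, 117.0], [384.0, 16.0], [332.0, 13.0], [330.0, 79.0], [260.0, 80.0], [265.0, 117.0]]
b (array([ 6.37, -6.45, -2.14]), np.float64(-112.9), np.float32(-66.1))
[[194.0, 138.0], [102.0, 195.0], [125.0, 234.0], [179.0, 198.0], [214.0, 252.0], [248.0, 229.0]]
```

```bash
python3 - <<'E'
from h import *
for n in("s4","s6","s8"):
    s=pickle.load(open(n+".pkl","rb"));tz=TB((602.1,-279.2,64),-.495)
    u=proj(s,prism(*tz([0,0,0]))[6:],True);print(n,u.min(0).round(),u.max(0).round(),edgefitT(s,0,tz,rng=12),edgefitT(s,0,tz,idx=[1,2,3,4],rng=12))
s=pickle.load(open("s8.pkl","rb"));im=cv2.convertScaleAbs(cv2.resize(s["frame"][0:150,230:420],None,fx=3,fy=3,interpolation=3),alpha=1.4);im2=im.copy()
for p,c in(([0,0,0],(0,255,0)),([6.37,-6.45,-2.14],(255,255,0))):
    u=((proj(s,prism(*TB((602.1,-279.2,64),-.495)(p))[6:],True)+.5-[230,0])*3).astype(np.int32);cv2.polylines(im,[u],True,c)
cv2.imwrite("pics/b8.png",im)
E
```

```text
s4 [102. 138.] [248. 252.] (array([ 0.  , -5.88, -0.  ]), np.float64(-158.1), np.float32(-101.4)) (array([-0.  , -6.95, -1.6 ]), np.float64(-171.4), np.float32(-125.2))
s6 [340. 306.] [423. 392.] (array([-1.44, -9.82,  4.01]), np.float64(-54.3), np.float32(-29.4)) (array([ -1.67, -10.33,   3.15]), np.float64(-65.7), np.float32(-29.3))
s8 [260.  13.] [384. 117.] (array([ 6.37, -6.45, -2.14]), np.float64(-112.9), np.float32(-66.1)) (array([ 6.85, -7.19, -2.93]), np.float64(-137.7), np.float32(-81.9))
```

View pics/b8.png

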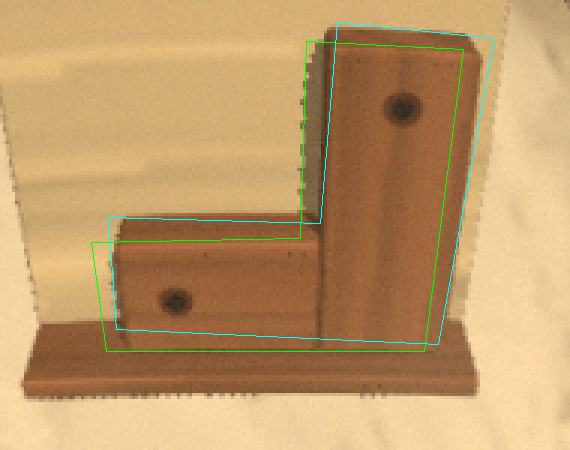

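Request:
{"name": "drive_effector", "arguments": {"ticks": [{"aperture": 1, "tx": 0.6976, "ty": 0.2032}, {"aperture": 1, "tx": 0.6976, "ty": 0.2032}, {"aperture": 1, "tx": 0.6976, "ty": 0.2032, "tz": 0.32}, {"aperture": 1, "tz": 0.72}, {"aperture": 1, "tz": 0.608}, {"aperture": 1}, {"aperture": 1}, {"aperture": 1}], "clamp_n": 40}}

```text
clock: 23.3
ee_pos: [594.9, -317.6, 118.0]
ee_rot: [3.045, -0.771, 0.005]
contact_force: [-0.0, -0.2, -0.4]
finger_gap: 1.0
grasp_force: 0.0
```

```bash
python3 - <<'E'
from rig import arm, cams, get_state
from h import *
g=get_state();print(g["ee_pos"],g["q"].round(2));T=R.from_rotvec(g["ee_rot"]).as_matrix();print(np.degrees(np.arctan2(T[1,1],T[0,1])), T[:2,:2].T@(np.array([593.1,-316.9])-g["ee_pos"][:2]))
E
```

```text
[ 594.85382306 -317.61620229  117.95837686] [-0.07  0.77  0.8   1.61 -0.62  1.03 -1.16]
-118.41057818884134 [-1.88334162  0.20450209]
```

Request:
{"name": "drive_effector", "arguments": {"ticks": [{"aperture": 1, "tx": -0.0304, "ty": 0.0032, "tz": 0.24}, {"aperture": 1, "tz": 0.24}, {"aperture": 1, "tz": 0.12}, {"aperture": 1}, {"aperture": 0.3}, {"aperture": 0.3}, {"aperture": 0.3}, {"aperture": 0.3}], "clamp_n": 40}}

```text
clock: 24.3
ee_pos: [592.2, -316.4, 78.8]
ee_rot: [3.045, -0.771, 0.001]
contact_force: [-0.4, 0.8, 4.4]
finger_gap: 0.481
grasp_force: 42.0
```

Request:
{"name": "drive_effector", "arguments": {"ticks": [{"aperture": 0.3, "tz": -0.096}, {"aperture": 0.3, "tz": -0.16}, {"aperture": 0.3, "tz": -0.32}, {"aperture": 0.3, "tz": -0.64}, {"aperture": 0.3, "tz": -0.64}, {"aperture": 0.3}]}}

```text
clock: 25.05
ee_pos: [593.9, -318.2, 199.5]
ee_rot: [3.044, -0.771, 0.012]
contact_force: [0.3, -0.1, -0.8]
finger_gap: 0.484
grasp_force: 41.5
```

In the tool's units: 45 mm is 0.72, -38 mm is -0.608.

Request:
{"name": "drive_effector", "arguments": {"ticks": [{"aperture": 0.3, "tx": -0.608, "ty": -0.3488}, {"aperture": 0.3, "tx": -0.608, "ty": -0.3488}, {"aperture": 0.3, "tx": -0.608, "ty": -0.3488}, {"aperture": 0.3, "tx": -0.608, "ty": -0.3488}, {"aperture": 0.3, "tz": 0.48}, {"aperture": 0.3, "tz": 0.72}, {"aperture": 0.3, "tz": 0.72}, {"aperture": 0.3, "tz": 0.4}, {"aperture": 0.3, "tz": 0.112}, {"aperture": 0.3}]}}

```text
clock: 26.3
ee_pos: [499.4, -167.3, 42.3]
ee_rot: [3.045, -0.772, -0.001]
contact_force: [-0.4, 0.2, -0.2]
finger_gap: 0.482
grasp_force: 41.5
```

Request:
{"name": "drive_effector", "arguments": {"ticks": [{"aperture": 0.3, "tx": 0.016, "tz": 0.048}, {"aperture": 0.3, "tx": 0.048, "tz": 0.056}, {"aperture": 0.3, "tx": 0.048, "tz": 0.056}, {"aperture": 0.3, "tx": 0.04, "tz": 0.0592}, {"aperture": 0.3, "tx": 0.04, "tz": 0.0592}, {"aperture": 0.3}], "clamp_n": 22}}

```text
clock: 27.05
ee_pos: [511.8, -173.7, 26.1]
ee_rot: [3.045, -0.772, 0.005]
contact_force: [0.3, -1.2, 5.0]
finger_gap: 0.482
grasp_force: 42.4
```

Request:
{"name": "drive_effector", "arguments": {"ticks": [{"aperture": 0.3, "tx": 0.0336, "tz": 0.064}, {"aperture": 0.3, "tx": 0.0336, "tz": 0.064}, {"aperture": 0.3, "tx": 0.0256, "tz": 0.0672}, {"aperture": 0.3, "tx": 0.0256, "tz": 0.0672}, {"aperture": 0.3, "tx": 0.016, "tz": 0.048}, {"aperture": 0.3}]}}

```text
clock: 27.8
ee_pos: [519.9, -178.2, 7.0]
ee_rot: [3.044, -0.771, 0.007]
contact_force: [0.5, -2.7, 4.8]
finger_gap: 0.477
grasp_force: 42.9
```

```bash
python3 -c "
from rig import arm, cams, get_state
print(get_state()['ee_pos'])"
```

```text
[ 519.9469941  -178.15904633    6.96203708]
```

Request:
{"name": "drive_effector", "arguments": {"ticks": [{"aperture": 0.3, "tx": 0.008, "tz": 0.024}, {"aperture": 0.3}, {"aperture": 1}, {"aperture": 1}, {"aperture": 1, "tz": -0.64}, {"aperture": 1, "tz": -0.928}, {"aperture": 1, "tx": 0.32, "ty": -0.288, "tz": -0.928}, {"aperture": 1, "tx": 0.32, "ty": -0.288, "tz": -0.832}, {"aperture": 1}, {"aperture": 1}]}}

```text
clock: 29.05
ee_pos: [569.0, -164.0, 209.7]
ee_rot: [-3.045, 0.771, 0.002]
contact_force: [-0.2, -0.5, -0.1]
finger_gap: 0.998
grasp_force: 0.0
```

```bash
python3 look.py s9 513 -140 -.497 0; python3 - <<'E'
from h import *
s=pickle.load(open("s9.pkl","rb"));V=proj(s,prism(R.from_euler("z",-.497).as_matrix(),[513,-140,0]),True)
lo=np.maximum(V.min(0)-14,0).astype(int);hi=(V.max(0)+14).astype(int)
print("sil",fitflat(s,(513,-140,-.497),0,(*lo,*hi)),"edge",edgefit(s,(513,-140,-.497),0))
E
```

```text
[-0.44  0.54  0.93  1.76 -0.48  1.09 -1.42] [ 568.26273162 -164.12933636  209.03146651] [-3.04500702  0.77201932  0.00458879] 29.1
.........................
.........................
.........................
.........................
...............######....
...............#######...
...............#######...
...............#######...
...............#######...
..............########...
..............########...
..............########...
..............########...
..............########...
.......###############...
....##################...
....#################....
....#################....
....#################....
....#################....
....#################....
....#################....
.........................
.........................
.........................
(np.int64(260), np.int64(162), np.int64(385), np.int64(283)) [[365.0, 267.0], [370.0, 184.0], [332.0, 183.0], [331.0, 236.0], [277.0, 236.0], [278.0, 267.0]]
sil (np.float64(511.1283143157589), np.float64(-137.7089117062736), np.float64(-0.49274123192443997), np.float64(363.1137254901961), np.float64(4902.0)) edge (np.float64(514.56), np.float64(-138.57), np.float64(-0.4711), np.float64(-159.4))
```

Request:
{"name": "drive_effector", "arguments": {"ticks": [{"aperture": 1, "tx": -0.448, "ty": 0.2816}, {"aperture": 1, "tx": -0.448, "ty": 0.2816, "tz": 0.16}, {"aperture": 1, "tz": 0.8}, {"aperture": 1, "tz": 0.88}, {"aperture": 1, "tz": 0.72}, {"aperture": 1}, {"aperture": 1}, {"aperture": 1}], "clamp_n": 40}}

```text
clock: 30.1
ee_pos: [505.0, -169.4, 52.2]
ee_rot: [-3.045, 0.772, -0.005]
contact_force: [-0.0, 0.7, -0.3]
finger_gap: 0.997
grasp_force: 0.0
```

```bash
python3 - <<'E'
from rig import arm, cams, get_state
from h import *
g=get_state();print(g["ee_pos"],g["q"].round(2));T=R.from_rotvec(g["ee_rot"]).as_matrix();print(np.degrees(np.arctan2(T[1,1],T[0,1])), T[:2,:2].T@(np.array([502.4,-168.3])-g["ee_pos"][:2]))
E
```

```text
[ 505.01627421 -169.42654945   52.23144095] [-0.32  0.65  0.77  2.   -0.66  0.75 -1.22]
-118.44456888992359 [-2.83700675  0.25560257]
```

Request:
{"name": "drive_effector", "arguments": {"ticks": [{"aperture": 1, "tx": -0.0448, "ty": 0.0048, "tz": 0.32}, {"aperture": 1, "tz": 0.32}, {"aperture": 1, "tz": 0.152}, {"aperture": 1}, {"aperture": 0.3}, {"aperture": 0.3}, {"aperture": 0.3}, {"aperture": 0.3}], "clamp_n": 40}}

```text
clock: 31.1
ee_pos: [501.7, -167.9, 1.6]
ee_rot: [-3.045, 0.771, -0.002]
contact_force: [-0.2, 0.4, 5.1]
finger_gap: 0.482
grasp_force: 41.4
```

```bash
python3 -c "
from rig import arm, cams, get_state
from h import *
g=get_state();d=g['ee_pos'][:2]-np.array([512,-137.7]);print(g['ee_pos'],d@[.881,-.4733],d@[.4733,.881])"
```

```text
[ 501.7404595  -167.94200559    1.60176638] 5.27488606739239 -31.499047441525903
```

Request:
{"name": "drive_effector", "arguments": {"ticks": [{"aperture": 0.3, "tz": -0.32}, {"aperture": 0.3, "tz": -0.8}, {"aperture": 0.3, "tz": -0.64}, {"aperture": 0.3, "twist": -1.8}, {"aperture": 0.3, "twist": -1.8}, {"aperture": 0.3, "twist": -1.8}, {"aperture": 0.3, "twist": -0.71}, {"aperture": 0.3}, {"aperture": 0.3}]}}

```text
clock: 32.22
ee_pos: [501.1, -167.8, 111.4]
ee_rot: [3.137, 0.178, 0.0]
contact_force: [-0.9, -0.9, -1.6]
finger_gap: 0.483
grasp_force: 40.9
```

```bash
python3 -c "
from rig import arm, cams, get_state
from h import *
g=get_state();print(g['ee_pos'],g['ee_rot'],2*np.degrees(np.arctan2(g['ee_rot'][1],g['ee_rot'][0]))-90)"
```

```text
[ 501.14207296 -167.8112712   111.43729701] [3.13653422e+00 1.77617696e-01 3.75123662e-04] -83.51775800134334
```

In the tool's units: 40.2 mm is 0.6432, -34.3 mm is -0.5488.

Request:
{"name": "drive_effector", "arguments": {"ticks": [{"aperture": 0.3, "tx": -0.5488, "ty": 0.6432}, {"aperture": 0.3, "tx": -0.5488, "ty": 0.6432}, {"aperture": 0.3, "tx": -0.5488, "ty": 0.6432}, {"aperture": 0.3, "tz": 0.32}, {"aperture": 0.3, "tz": 0.32}, {"aperture": 0.3}, {"aperture": 0.3}, {"aperture": 0.3}]}}

```text
clock: 33.22
ee_pos: [413.6, -299.1, 71.4]
ee_rot: [3.136, 0.182, 0.001]
contact_force: [0.1, -0.3, -1.2]
finger_gap: 0.486
grasp_force: 41.0
```

```bash
python3 - <<'E'
from rig import arm, cams, get_state
from h import *
g=get_state();print(g["ee_pos"],g["q"].round(2));T=R.from_rotvec(g["ee_rot"]).as_matrix();print(np.degrees(np.arctan2(T[1,1],T[0,1])), T[:2,:2].T@(np.array([412.7,-299.6])-g["ee_pos"][:2]))
E
```

```text
[ 413.61347134 -299.05980394   71.4026305 ] [ 0.03  0.54  0.67  2.05 -0.51  0.72 -0.42]
-83.3514932104635 [-0.96987112  0.43080329]
```

Request:
{"name": "drive_effector", "arguments": {"ticks": [{"aperture": 0.3, "tx": -0.016, "ty": 0.0064, "tz": 0.192}, {"aperture": 0.3, "tz": 0.112}, {"aperture": 0.3, "tz": 0.064}, {"aperture": 0.3}, {"aperture": 0.3}]}}

```text
clock: 33.85
ee_pos: [411.9, -300.1, 48.1]
ee_rot: [3.136, 0.18, 0.0]
contact_force: [0.5, 0.1, -1.4]
finger_gap: 0.483
grasp_force: 41.0
```

Request:
{"name": "drive_effector", "arguments": {"ticks": [{"aperture": 0.3, "tz": 0.016}, {"aperture": 0.3, "tz": 0.0112}, {"aperture": 0.3}]}}

```text
clock: 34.22
ee_pos: [411.9, -299.8, 46.3]
ee_rot: [-3.136, -0.18, -0.0]
contact_force: [-0.2, 0.6, -2.0]
finger_gap: 0.486
grasp_force: 41.0
```

Request:
{"name": "drive_effector", "arguments": {"ticks": [{"aperture": 0.3, "tz": 0.0112}, {"aperture": 0.3}]}}

```text
clock: 34.48
ee_pos: [411.9, -299.9, 45.6]
ee_rot: [-3.136, -0.18, -0.0]
contact_force: [0.6, 0.6, -0.1]
finger_gap: 0.485
grasp_force: 41.0
```

Request:
{"name": "drive_effector", "arguments": {"ticks": [{"aperture": 0.3, "tx": 0.0096}, {"aperture": 0.3, "tz": 0.008}, {"aperture": 0.3}]}}

```text
clock: 34.85
ee_pos: [412.3, -299.9, 45.6]
ee_rot: [-3.136, -0.18, -0.0]
contact_force: [-2.2, 1.8, 6.0]
finger_gap: 0.482
grasp_force: 41.9
```

Request:
{"name": "drive_effector", "arguments": {"ticks": [{"aperture": 0.5}, {"aperture": 0.6}, {"aperture": 0.8}, {"aperture": 1}, {"aperture": 1, "tz": -0.32}, {"aperture": 1, "tz": -0.96}, {"aperture": 1, "tx": 0.32, "ty": -0.32, "tz": -0.96}, {"aperture": 1, "tx": 0.32, "ty": -0.24, "tz": -0.64}, {"aperture": 1}, {"aperture": 1}]}}

```text
clock: 36.1
ee_pos: [446.5, -261.6, 221.8]
ee_rot: [-3.136, -0.18, -0.0]
contact_force: [-1.1, -0.7, 0.2]
finger_gap: 0.994
grasp_force: 0.0
```

```bash
python3 look.py s10 404 -269 .115 44; python3 - <<'E'
from h import *
from rig import arm, cams, get_state
s=pickle.load(open("s10.pkl","rb"));print("b",edgefit(s,(404,-269,.115),44),"a",edgefit(s,(404,-269,3.257),22))
for n in("top","side"):
    t=cams.snapshot(n);cv2.imwrite(f"pics/{n}f.png",t["frame"]);pickle.dump(t,open(n+"f.pkl","wb"))
u=proj(s,prism(R.from_euler("z",.115).as_matrix(),[404,-269,44]),True);x0,y0=np.maximum(u.min(0)-30,0).astype(int);x1,y1=np.minimum(u.max(0)+30,[640,400]).astype(int)
w=cv2.resize(s["frame"][y0:y1,x0:x1],None,fx=2,fy=2,interpolation=3);q=pickle.load(open("sidef.pkl","rb"))["frame"][200:290,280:380];q=cv2.resize(q,None,fx=3.5,fy=3.5,interpolation=3)
o=np.zeros((max(w.shape[0],q.shape[0]),w.shape[1]+q.shape[1],3),np.uint8);o[:w.shape[0],:w.shape[1]]=w;o[:q.shape[0],w.shape[1]:]=q;cv2.imwrite("pics/final.png",cv2.convertScaleAbs(o,alpha=1.4));print(o.shape)
E
```

```text
[-0.22  0.32  0.84  1.92 -0.28  1.02 -0.71] [ 445.87454498 -261.78875546  221.11087719] [-3.13580712e+00 -1.78721656e-01  2.13721938e-03] 36.15
...........................
...........................
...........................
......#####....########....
....####################...
....####################...
....####################...
....####################...
....####################...
....####################...
....####################...
.....###################...
.....###################...
.....###################...
.....###################...
.....###################...
.....###################...
....####################...
....####################...
....###################....
....###################....
....###################....
....###################....
...........................
...........................
...........................
(np.int64(253), np.int64(153), np.int64(388), np.int64(283)) [[367.0, 268.0], [373.0, 174.0], [331.0, 174.0], [330.0, 233.0], [270.0, 233.0], [272.0, 268.0]]
b (np.float64(404.33), np.float64(-269.21), np.float64(0.1123), np.float64(-158.3)) a (np.float64(396.34), np.float64(-275.54), np.float64(3.3252), np.float64(-97.9))
(316, 676, 3)
```

```bash
python3 - <<'E'
from h import *
s=pickle.load(open("s10.pkl","rb"));box=(253,153,388,283);m=brown(s,box)
S=lambda x,y,w,z:sil(s,prism(R.from_euler("z",w).as_matrix(),[x,y,z]),box)
B=np.maximum(S(403.8,-268.9,.114,0),S(404.3,-269.2,.112,44))
for d in [(0,0,0),(3,0,0),(-3,0,0),(0,3,0),(0,-3,0),(0,0,.03),(0,0,-.03)]: print(d,np.abs(np.maximum(B,S(403.8+d[0],-268.9+d[1],3.255+d[2],22))-m).sum(),m.sum())
for z in(0,22): print(z,edgefit(s,(404,-269,.115+np.pi*(z>0)),z,[1] if z else [1,2],rng=4))
E
```

```text
(0, 0, 0) 641.6549019607843 9668.0
(3, 0, 0) 823.2705882352941 9668.0
(-3, 0, 0) 527.7764705882353 9668.0
(0, 3, 0) 837.7294117647058 9668.0
(0, -3, 0) 608.2078431372549 9668.0
(0, 0, 0.03) 634.349019607843 9668.0
(0, 0, -0.03) 632.349019607843 9668.0
0 (np.float64(410.2), np.float64(-264.03), np.float64(0.1172), np.float64(-160.7))
22 (np.float64(409.68), np.float64(-258.78), np.float64(3.2676), np.float64(-68.9))
```

```bash
python3 -c "
from rig import arm, cams, get_state
print(arm.hand_in())"
```

```text
the job is handed in; nothing more can be done
None
```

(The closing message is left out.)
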